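# Put a stray dishwasher tablet back into its child-safe tub and lock it

## Robot

A 6-joint arm with a two-finger parallel gripper is mounted at the origin on a cart in front of the work surface, level with it; the furniture and walls round the work are solid. World frame = base frame: x ahead of the robot, y to its left, z up, the work surface at z = 0. Lengths are in m, angles in rad, forces in N, time in s.
With the tool pointing down it reaches from about 0.35 to 0.975 m from the base axis. Payload 7.1 kg.
Tool frame: the origin (TCP) lies midway between the tips of the shut fingers; the grasp point (between the pads) lies 19 mm behind it (hold_point_z is the distance from the TCP to the grasp point, in m); z points along the fingers, y is the direction in which the jaws open and shut (so a half turn about z gives the same grasp; the last joint's range is limited). The gripper opens to 88 mm and grips with 3 to 60 N. Pads are 20 mm wide; open, the fingers measure 115 mm over their backs; the gripper's body (75 mm by 178 mm) begins 61 mm behind the grasp point.
Start: joints at [-1.202, 0.423, 1.63, -0, 1.089, -0.019], TCP at [0.236, -0.579, 0.223] pointing down, gripper open.
Joint ranges: [-3, 3], [-0.9, 2.11], [0.09, 2.58], [-1.31, 4.45], [0.11, 2.69], [-2.54, 2.54]. Speed limits (rad/s): [2.39, 2.39, 3.01, 3.14, 3.14, 3.14].

## Interface

Orientations are given as a unit quaternion [x, y, z, w].
In Python, from bench import * gives the robot as it stands. The module is installed in compiled form; this text tells all that it offers.
- The arm moves only by the tool arm_command, never from a script. Its argument "targets" is a list of rows, each a list of 3 entries, a list of its own where there are three numbers: the shift along the world's x, y, z in m, then the turn, a rotation vector about the world's x, y, z in rad, then the gripper command: -1 is shut, 1 is fully open, values between are in proportion. In form: [[[tx, ty, tz], [ax, ay, az], jaw], ...]. A call has 1 to 5 rows; each row shifts and turns the commanded pose from where the row before left it; what a row does not reach is not made up. A row lasts 1/12 s, in which the tool goes at most 41.7 mm and 7.16 degrees, less where a joint would pass 70% of its speed; a pose out of reach is approached as far as the arm can. A call is refused whole if a number of a shift passes 0.0417 or a number of a turn 0.125, either way. A call with a gripper value outside its range is refused whole. The fingers move at their own pace and stop on an object; "newtons" is the grip in N (left out, the last holds). Time passes only in rows, so rows that do not move let the fingers close. It gives the time, the measured TCP pose, the force and the opening at its end, in the units of the state.
- get_state(): the state, without advancing time (a new reading comes with each control period).
- read_camera(name): name is "side" or "top"; returns the picture (480x640x3 uint8, red, green, blue); there is no depth.
- calibration(name): a dict with "fx", "fy", "cx", "cy" (pixels), "R" (3x3) and "t" (3): a world point X has camera coordinates R X + t. Camera axes: x right, y down, z forward; pixel columns grow to the right and rows downward; lengths in m; the calibration is good to about 2 mm. A picture is of the moment at which its call begins. calibration takes no time and is no camera call.
- sign_off(): hands the job in, once; it reports no verdict.
Trained networks look in the newest picture that a camera, given by its name, has taken for a name from the list of things; names that differ only in an ending like _2 or _b are one class to them, and where a whole thing is asked for, a point or a joint stands for the part that bears it (a point fixed in the world has none). Each returns a list of dicts, best first, with "p" (0 to 1); they miss things now and then, are a little off and sometimes report something else, mostly with a low value. They report only what shows in the picture. A call takes as long as a camera call. They do not tell look-alikes from the thing itself.
- boxes_of(camera, label): "centre" ([x, y, z] in m, in world coordinates, good to about 4 mm: the middle of the surface that is visible of it).
- regions_of(camera, label): "mask" (480x640 bool, what is visible of it).
- spot_point(camera, label): "centre" ([x, y, z] in m, in world coordinates, good to about 4 mm: a listed point, or the origin of a listed thing).
The state is a dict: "time": time; "qpos": joint angles; "joint_vel": joint speeds; "joint_efforts": joint torques, N m; "position": TCP position; "eef_rot": TCP orientation; "ft_force": force on the tool from outside, world axes, zero at the start; "moment": the same for the moment, N m; "gripper_width": finger opening in m.
Only numpy, scipy, OpenCV 4.12 (cv2) and the standard library are available. Lean on these libraries where they do the work, as an engineer would, in place of code of your own. Each camera call takes 0.05 s, during which the arm holds its last target.

## Task

A dishwasher tablet has been left out on the worktop. Slide the child-lock slide on the tub aside and press the button so that the lid springs open, lay the tablet gently down, flat on the tub's floor beside the others, then shut the lid until it catches and slide the child lock fully back under the button. Leave the tablets already in the tub, and the other things on the worktop, where they are.

Things in the scene. Friction and masses are not known exactly. Their poses are not given: they have to be found in the camera images.
- tub: child-safe tablet tub, fixed: cream box 190 (its x) x 150 (its y) x 80 mm high, its +x roughly to the robot's left. Origin: centre of its underside. x -95 to -29: solid deck, top 80 mm up, with the grey lock slide and round button. Behind it, under the lid: compartment x -29 to 91, y -71 to 71, black floor 34 mm up, walls to 80 mm. Three tablets lie at y about -48; y -30 to 71 is free
- lock_tab (a joint): child-lock slide, m along the tub's -y: 0 = locked, 0.028 = fully aside. Its forked flat plate lies on the deck and, locked, reaches under the button's cap and blocks it; the cap is clear from 0.018 on. No spring: it drags with about 1.5 N and stays where it is left. It cannot go back while the button is down
- tab_ridge (a point): middle of the top of the slide's upright thumb ridge: 26 mm (tub's x) x 10 mm (tub's y, the sliding direction), 16 mm tall above the slide's plate, top 101 mm over the worktop. In the tub's frame x -64, y -18 when locked, y -46 mm when fully aside
- push_button (a joint): push button, m downward: 0 = up, 0.006 = fully down. Sprung: 1.4 N to start it, 5.6 N fully down; it lets the lid go from about 0.004. Blocked by the slide it gives only 1 to 2 mm. It draws the lid's bolt back, so it dips by itself for a moment when the lid snaps shut
- button_top (a point): centre of the top of the button's round cap, 32 mm across, 95 mm over the worktop when up. In the tub's frame at x -64, y 30 mm
- tub_lid (a joint): lid angle, rad: 0 = shut, 1.85 = fully open, leaning back past upright. When let go, a spring swings it open in about 1.5 s and holds it open with under 1 N at its edge. To shut it, push it over from behind and press its front edge down with about 4 to 8 N: the bolt rides over the wire keeper under that edge and catches it; the slide must be aside meanwhile
- lid_hinge (a point): middle of the lid's hinge line, which runs along the tub's y at the rear; in the tub's frame at x 91, z 82 mm
- lid_front (a point): middle of the lid's front edge on its outer (upper) face, 120 mm from the hinge line; when shut 88 mm over the worktop. The lid is 150 mm wide and 8 mm thick and ends 122 mm from the hinge line
- tablet: the stray dishwasher tablet lying flat on the worktop, right of the tub: a pale block 36 (its x) x 26 (its y) x 15 mm (its z), 20 g. Origin: centre of its underside
- tablet_center (a point): centre of the stray tablet, 7.5 mm above its underside
- tub_floor (a point): middle of the tub compartment's floor, 34 mm over the worktop, in the tub's frame at x 31, y 0; axes as the tub's
- stock_1: tablet of the same kind already in the tub, at its -y side, nearest the deck; same size and origin
- stock_2: tablet already in the tub, the middle one of the row; same size and origin
- stock_3: tablet already in the tub, nearest the hinge; same size and origin
- tea_mug: bystander: white mug, 78 mm across, 97 mm high, on the worktop behind the work
- teaspoon: bystander: steel teaspoon, 138 mm long, flat on the worktop
- kitchen_timer: bystander: black round minute timer, 80 mm high, at the left rear
- oven_thermometer: bystander: small steel dial thermometer on a bent stand, 69 mm high, behind the tub
- dinner_fork: bystander: steel fork, 193 mm long, flat on the worktop at the left
- garlic: bystander: garlic bulb, about 60 mm, behind the stray tablet
Things that resemble listed ones, but are neither listed nor needed, are in the scene too. Leave any blue look-alike of the tablet alone.

How it is judged:
By the outcome, as a careful person would: the job done as asked, in the order asked, and still so for the second after the job is handed in, with the robot touching nothing.
It also fails if it takes over 69 s, if anything falls off the work surface, if the arm or the gripper's body presses on something with over 40 N, if the wrist force passes 120 N, or if a joint passes its speed limit or range.

## Working session

There is one attempt and no reset: what is moved stays moved. The work goes in short steps, Python scripts to look and compute and a tool call to move; the robot and the scene stay as the last step left them, time stands still between calls to the robot, and variables do not carry over. Pictures are saved under pics/ and viewed, and the job is handed in when it is done.

Besides the shell and the picture viewer there is one more tool, called after ">>>" as a command line: name --argument value ..., lists and objects as JSON in quotes. arm_command: Moves the arm, as the interface text tells. Its arguments: {"type":"object","properties":{"targets":{"type":"array"},"newtons":{"type":"number"}},"required":["targets"]}

```bash
mkdir -p pics; cat > h.py <<'E'
import numpy as np, cv2
from bench import *
def save(cam,name,crop=None,scale=1):
    im=read_camera(cam)[:,:,::-1].copy()
    if crop: x0,y0,x1,y1=crop; im=im[y0:y1,x0:x1]
    if scale!=1: im=cv2.resize(im,None,fx=scale,fy=scale,interpolation=cv2.INTER_CUBIC)
    cv2.imwrite('pics/'+name+'.png',im)
def proj(cam,X):
    c=calibration(cam); p=np.array(c['R'])@np.array(X)+np.array(c['t'])
    return np.array([c['fx']*p[0]/p[2]+c['cx'],c['fy']*p[1]/p[2]+c['cy']])
def ray(cam,u,v):
    c=calibration(cam);R=np.array(c['R']);t=np.array(c['t'])
    return -R.T@t, R.T@np.array([(u-c['cx'])/c['fx'],(v-c['cy'])/c['fy'],1])
def atz(cam,u,v,z):
    o,d=ray(cam,u,v); return o+d*(z-o[2])/d[2]
def tri(p1,p2):
    o1,d1=ray('top',*p1);o2,d2=ray('side',*p2)
    A=np.stack([d1,-d2],1);s=np.linalg.lstsq(A,o2-o1,rcond=None)[0]
    a=o1+d1*s[0];b=o2+d2*s[1];return (a+b)/2,np.linalg.norm(a-b)
E
python3 - <<'E'
from h import *
np.set_printoptions(precision=4,suppress=True)
save('side','s0');save('top','t0')
print(get_state())
for c in('top','side'):
    for l in ('tab_ridge','button_top','lid_hinge','lid_front','tablet_center'):
        print(c,l,[(np.round(d['centre'],4).tolist(),round(float(d['p']),2),proj(c,d['centre']).round().tolist()) for d in spot_point(c,l)])
print(get_state()['time'])
E
```

```text
{'time': 0.1, 'qpos': array([-1.202 ,  0.4238,  1.6306,  0.    ,  1.0886, -0.019 ]), 'joint_vel': array([-0.0015, -0.0004, -0.0034, -0.0007, -0.0004,  0.0001]), 'joint_efforts': array([  0.0002, -54.5615, -27.4326,   0.0645,   0.0188,  -0.    ]), 'position': array([ 0.2362, -0.5781,  0.222 ]), 'eef_rot': array([ 0.9813,  0.1927, -0.0001, -0.0007]), 'ft_force': array([ 1.3876,  0.1303, -0.0766]), 'moment': array([-0.0703,  0.0642,  0.0359]), 'gripper_width': 0.08781862212913179}
top tab_ridge []
top button_top [([0.4895, -0.1037, 0.0967], 0.58, [351.0, 280.0])]
top lid_hinge [([0.4776, 0.0533, 0.0827], 0.69, [273.0, 286.0])]
top lid_front []
top tablet_center [([0.4544, -0.2548, 0.0082], 0.52, [416.0, 296.0]), ([0.4451, -0.3346, 0.0065], 0.45, [451.0, 300.0])]
side tab_ridge [([0.5359, -0.087, 0.1004], 0.43, [335.0, 227.0])]
side button_top [([0.4911, -0.103, 0.096], 0.6, [350.0, 223.0])]
side lid_hinge [([0.4719, 0.0498, 0.0804], 0.9, [365.0, 264.0])]
side lid_front [([0.5084, -0.0611, 0.0886], 0.93, [345.0, 235.0]), ([0.4752, 0.0539, 0.0787], 0.55, [364.0, 265.0])]
side tablet_center [([0.45, -0.34, 0.0126], 0.64, [352.0, 197.0]), ([0.4483, -0.257, 0.0033], 0.63, [356.0, 215.0])]
0.6
```

View pics/s0.png

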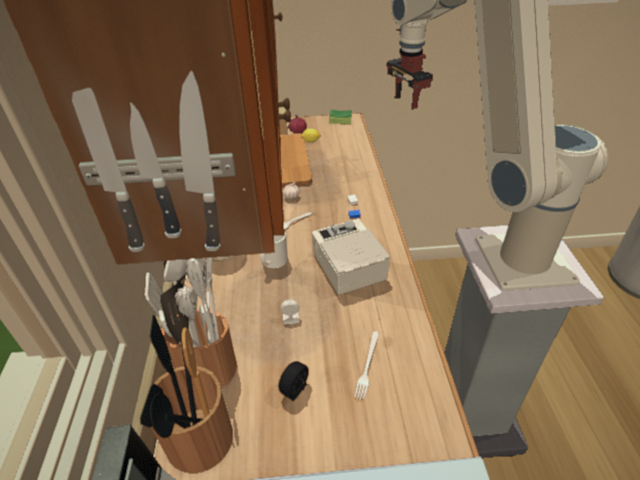

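View pics/t0.png

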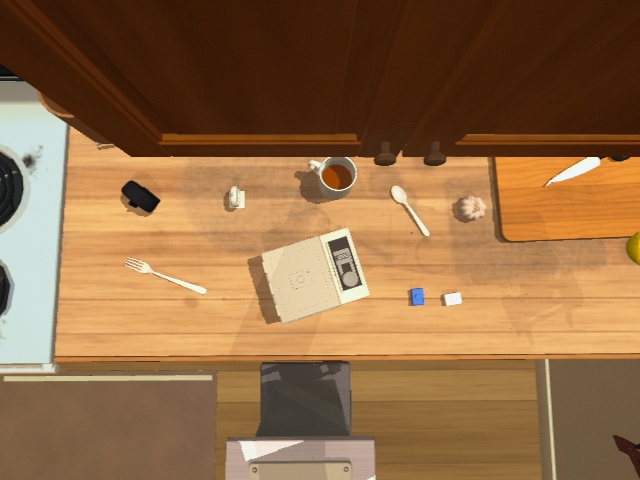

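```bash
python3 - <<'E'
import cv2
a=cv2.imread('pics/t0.png')[230:350,240:490];b=cv2.imread('pics/s0.png')[170:310,270:420]
cv2.imwrite('pics/t0c.png',cv2.resize(a,None,fx=3.2,fy=3.2,interpolation=2));cv2.imwrite('pics/s0c.png',cv2.resize(b,None,fx=4,fy=4,interpolation=2))
E
```

```text
(no output)
```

View pics/t0c.png

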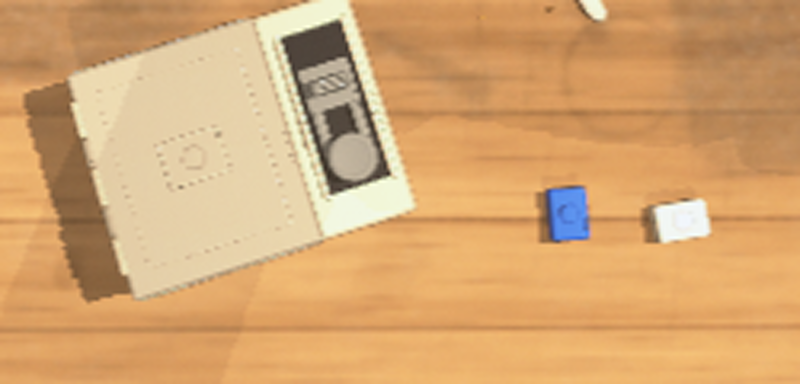

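View pics/s0c.png

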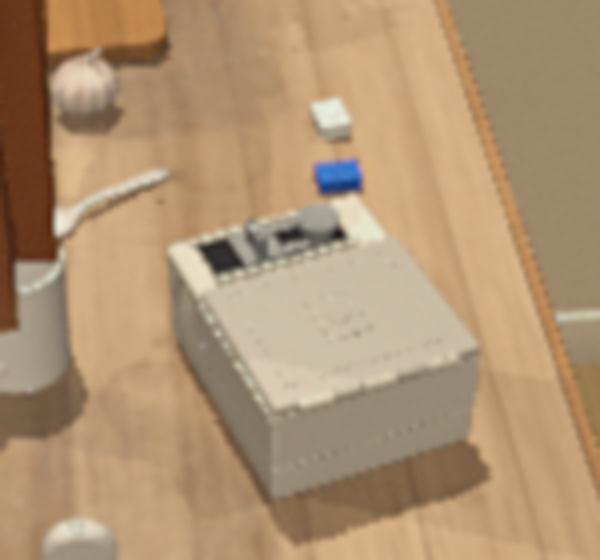

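The tablet candidates are white at top (452,299) / side (352,199) and blue at top (417,297) / side (355,214). The description says pale, so I choose the white one; the close crop confirms it. The tub, with its slide and round cap, is clear in both views. Next I fit the tub pose.

```bash
cat > fit.py <<'E'
from h import *
from scipy.optimize import least_squares
np.set_printoptions(precision=4,suppress=True)
obs=[('top',(-64,30,95),(350,279)),('top',(-64,-18,101),(343,256.5)),('top',(-95,75,80),(369.4,295)),('top',(-95,-75,80),(349.4,229)),
('top',(91,-75,86),(262.3,253.4)),('top',(91,75,86),(282.2,323)),
('side',(-64,30,95),(350,225)),('side',(-95,-75,80),(313,231)),('side',(95,-75,0),(339.5,294)),('side',(93,75,84),(389.2,257.5)),('side',(93,-75,84),(338.8,272))]
def w(p,m):
    m=np.array(m)/1000;c,s=np.cos(p[2]),np.sin(p[2]);return np.array([p[0]+c*m[0]-s*m[1],p[1]+s*m[0]+c*m[1],m[2]])
def res(p): return np.concatenate([proj(a,w(p,m))-np.array(u) for a,m,u in obs])
r=least_squares(res,[.48,-.03,1.7],loss='soft_l1')
p=r.x
if __name__=='__main__':
    print(p,res(p).reshape(-1,2))
    for n,m in dict(ridge=(-64,-18,101),ridge_aside=(-64,-46,101),button=(-64,30,95),hinge=(91,0,82),front=(-29,0,88),floor=(31,0,34)).items():print(n,w(p,m))
    print('tubx',np.cos(p[2]),np.sin(p[2]))
    bgr=cv2.imread('pics/t0.png')
    for cam,f in(('top','t0'),('side','s0')):
        im=cv2.imread(f'pics/{f}.png').astype(int);m=(im.min(2)>185)
        n,l,st,ce=cv2.connectedComponentsWithStats(m.astype(np.uint8))
        g=(452,299) if cam=='top' else (352,199)
        k=l[g[1],g[0]];print(cam,k,st[k],ce[k])
        print(cv2.minAreaRect(np.argwhere(l==k)[:,::-1].astype(np.float32)))
        if k: print(atz(cam,*ce[k],.013))
E
python3 fit.py
python3 -c "
import cv2
a=cv2.imread('pics/t0.png')[280:315,400:470];cv2.imwrite('pics/tabc.png',cv2.resize(a,None,fx=10,fy=10,interpolation=0))"
```

```text
[ 0.4999 -0.0322  1.8628] [[-0.2023  0.6743]
 [-0.0727  0.2612]
 [ 0.7939  1.5022]
 [-1.1684 -2.045 ]
 [-0.2268 -0.7923]
 [ 0.5315  0.7903]
 [ 0.2525 -1.5293]
 [-1.1543 -0.5656]
 [-1.235   1.4204]
 [ 1.1913 -0.5838]
 [-0.7047  0.5709]]
ridge [ 0.5356 -0.0883  0.101 ]
ridge_aside [ 0.5624 -0.0803  0.101 ]
button [ 0.4896 -0.1022  0.095 ]
hinge [0.4737 0.0549 0.082 ]
front [ 0.5083 -0.06    0.088 ]
floor [ 0.491  -0.0025  0.034 ]
tubx -0.28790179627546775 0.9576599374002022
top 45 [445 292  17  14 175] [452.88 298.56]
((452.9189147949219, 298.5135192871094), (11.179131507873535, 15.45350456237793), 80.53767395019531)
[ 0.4486 -0.3358  0.013 ]
side 6 [348 195   9   7  43] [352.2791 197.8605]
((352.11767578125, 197.97061157226562), (5.820854663848877, 7.518604278564453), 75.96376037597656)
[ 0.4495 -0.3361  0.013 ]
```

View pics/tabc.png

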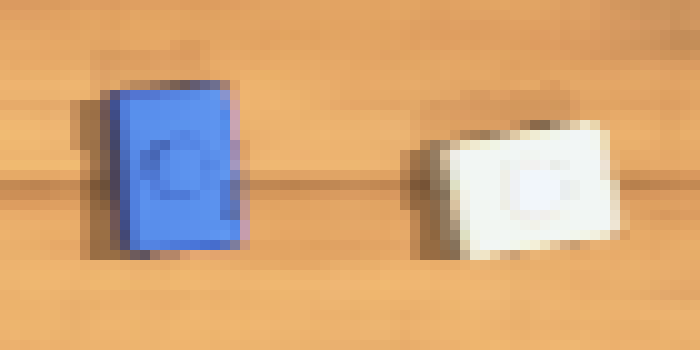

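```bash
python3 - <<'E'
from h import *
np.set_printoptions(precision=3,suppress=True)
for u in(100,340): print([atz('top',u,156,z) for z in (0,.3,.5,.7)])
print([atz('side',283,252,z) for z in (.2,.3,.4,.5,.6)])
for n,px in dict(therm=(236,199),mug=(338,177),timer=(140,197)).items(): print(n,atz('top',*px,.06))
print(calibration('top')['t'],calibration('side')['t'])
E
```

```text
[array([0.776, 0.461, 0.   ]), array([0.685, 0.314, 0.3  ]), array([0.625, 0.215, 0.5  ]), array([0.564, 0.117, 0.7  ])]
[array([ 0.776, -0.091,  0.   ]), array([ 0.685, -0.071,  0.3  ]), array([ 0.625, -0.057,  0.5  ]), array([ 0.564, -0.044,  0.7  ])]
[array([0.678, 0.113, 0.2  ]), array([0.674, 0.224, 0.3  ]), array([0.669, 0.335, 0.4  ]), array([0.665, 0.446, 0.5  ]), array([0.66 , 0.557, 0.6  ])]
therm [0.663 0.137 0.06 ]
mug [ 0.711 -0.083  0.06 ]
timer [0.667 0.341 0.06 ]
[-0.033  0.595  0.921] [0.579 0.038 1.343]
```

Heights and sizes agree: the networks' ridge, button, hinge and front points are within 3 mm of my tub fit. Tub yaw is 106.7°, and the tablet is at (0.449, -0.336). I'm moving above the ridge with the jaws along the tub's y.

>>> arm_command --targets '[[[0.025,0.0408,0],[0,0,0.123],-0.3],[[0.025,0.0408,0],[0,0,0.123],-0.3],[[0.025,0.0408,0],[0,0,0.123],-0.3],[[0.025,0.0408,0],[0,0,0.123],-0.3],[[0.025,0.0408,0],[0,0,0.123],-0.3]]' --newtons 15

```text
time: 1.02
position: [0.3457, -0.3993, 0.2228]
eef_rot: [0.876, 0.483, 0.0, 0.0]
ft_force: [0.5, -0.2, 0.5]
gripper_width: 0.0577
```

>>> arm_command --targets '[[[0.025,0.0408,-0.008],[0,0,0.123],-0.3],[[0.025,0.0408,-0.008],[0,0,0.123],-0.3],[[0.025,0.0408,-0.008],[0,0,0.123],-0.3],[[0.025,0.0408,-0.008],[0,0,0.123],-0.3],[[0.025,0.0408,-0.008],[0,0,0.123],-0.3]]'

```text
time: 1.43
position: [0.4534, -0.224, 0.1884]
eef_rot: [0.688, 0.726, 0.0, 0.0]
ft_force: [0.5, -0.6, -0.6]
gripper_width: 0.0307
```

>>> arm_command --targets '[[[0.025,0.0408,-0.01],[0,0,0.123],-0.3],[[0.025,0.0408,-0.01],[0,0,0.123],-0.3],[[0,0,0],[0,0,0],-0.3],[[0,0,0],[0,0,0],-0.3]]'

```text
time: 1.77
position: [0.4958, -0.1543, 0.1709]
eef_rot: [0.595, 0.804, -0.0, -0.0]
ft_force: [-0.7, -0.1, -1.1]
gripper_width: 0.0309
```

```bash
python3 - <<'E'
from fit import *
from scipy.spatial.transform import Rotation as Ro
s=get_state();print(s['time'],s['position'],s['qpos'],s['gripper_width'],s['ft_force'])
R=Ro.from_quat(s['eef_rot']).as_matrix();print(R, np.degrees(np.arctan2(R[1,1],R[0,1])))
print('to ridge',w(p,(-64,-18,88))-s['position'])
save('top','t1');save('side','s1')
E
```

```text
1.7667 [ 0.4958 -0.1543  0.1709] [-0.3246  0.3408  1.9022 -0.0001  0.8994 -0.6212] 0.030946562009574734 [-0.6927 -0.1295 -1.0865]
[[-0.2924  0.9563 -0.0008]
 [ 0.9563  0.2924  0.0002]
 [ 0.0004 -0.0007 -1.    ]] 16.999387872040213
to ridge [ 0.0398  0.0659 -0.0829]
```

View pics/s1.png

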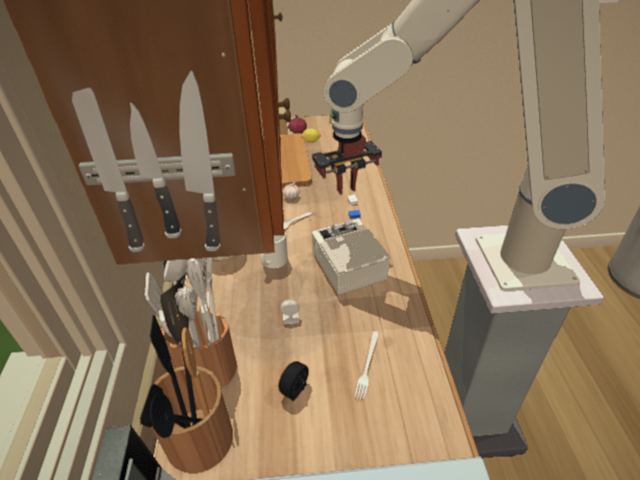

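View pics/t1.png

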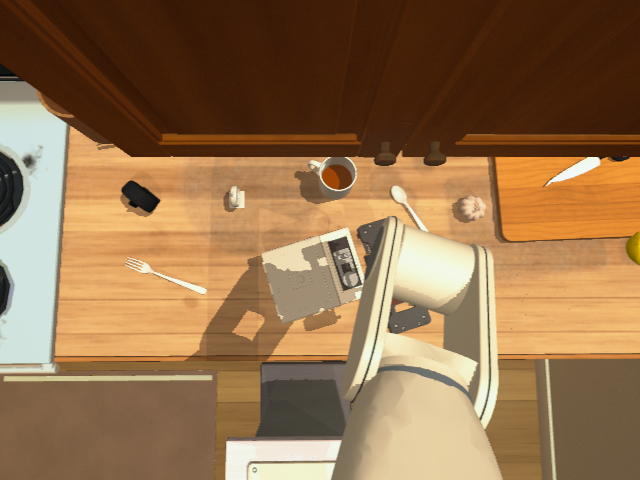

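The side view shows the gripper short of the tub, above the deck side at (347,190), with nothing touched. Continuing.

>>> arm_command --targets '[[[0.013,0.022,-0.005],[0,0,0],-0.3],[[0.013,0.022,-0.01],[0,0,0],-0.3],[[0.0135,0.022,-0.015],[0,0,0],-0.3],[[0,0,0],[0,0,0],-0.3],[[0,0,0],[0,0,0],-0.3]]'

```text
time: 2.28
position: [0.5342, -0.091, 0.1409]
eef_rot: [0.597, 0.802, -0.0, -0.0]
ft_force: [0.4, -0.3, -0.9]
gripper_width: 0.0308
```

```bash
python3 - <<'E'
from fit import *
s=get_state();print(s['time'],s['position'],s['gripper_width'],s['ft_force'])
print('to ridge',w(p,(-64,-18,88))-s['position'])
save('side','s2',(270,120,420,310),4)
E
python3 -c "
import cv2
a=cv2.imread('pics/s2.png');cv2.imwrite('pics/s2.png',a[160:,:])"
```

```text
2.2833 [ 0.5342 -0.091   0.1409] 0.03079893522031762 [ 0.4215 -0.2789 -0.9119]
to ridge [ 0.0014  0.0027 -0.0529]
```

View pics/s2.png

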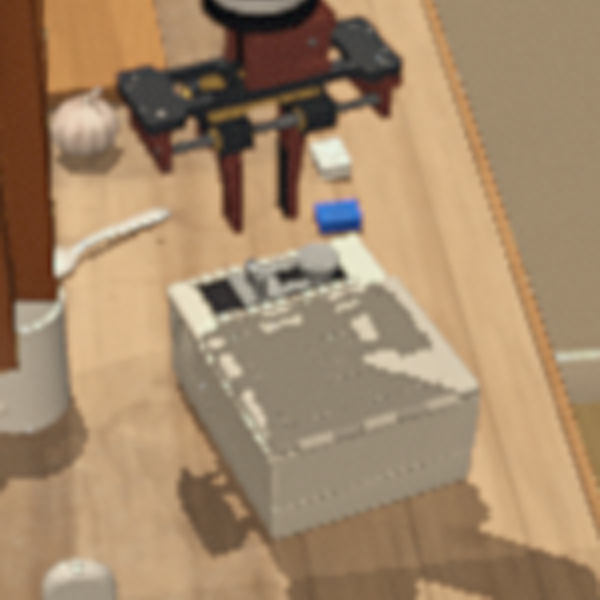

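The fingers (crop (235,225) and (290,215)) stand astride the ridge line (265,275). Now I descend.

>>> arm_command --targets '[[[0.0014,0.0027,-0.02],[0,0,0],-0.3],[[0,0,-0.02],[0,0,0],-0.3],[[0,0,-0.0125],[0,0,0],-0.3],[[0,0,0],[0,0,0],-0.3],[[0,0,0],[0,0,0],-0.3]]'

```text
time: 2.75
position: [0.5355, -0.0889, 0.0891]
eef_rot: [0.597, 0.802, -0.0, -0.0]
ft_force: [0.6, -0.2, -0.3]
gripper_width: 0.0308
```

>>> arm_command --targets '[[[0,0,0],[0,0,0],-1],[[0,0,0],[0,0,0],-1],[[0,0,0],[0,0,0],-1]]'

```text
time: 3.0
position: [0.5367, -0.0879, 0.0899]
eef_rot: [0.597, 0.803, 0.0, 0.001]
ft_force: [-0.3, 0.5, -0.7]
gripper_width: 0.0147
```

```bash
python3 - <<'E'
from fit import *
s=get_state();print(s['time'],s['position'],s['gripper_width'],s['ft_force'])
print('to ridge',w(p,(-64,-18,88))-s['position'])
E
```

```text
3.0 [ 0.5367 -0.0879  0.0899] 0.014656990300799116 [-0.3069  0.4568 -0.7248]
to ridge [-0.0011 -0.0004 -0.0019]
```

>>> arm_command --targets '[[[0,0,0],[0,0,0],-1],[[0.006,0.0018,0],[0,0,0],-1],[[0.007,0.0021,0],[0,0,0],-1],[[0.007,0.0021,0],[0,0,0],-1],[[0.0072,0.0022,0],[0,0,0],-1]]'

```text
time: 3.42
position: [0.5639, -0.0793, 0.0897]
eef_rot: [0.596, 0.803, -0.0, 0.0]
ft_force: [-2.3, -0.5, 5.6]
gripper_width: 0.0099
```

>>> arm_command --targets '[[[0,0,0],[0,0,0],-1],[[0,0,0],[0,0,0],-1]]'

```text
time: 3.58
position: [0.5637, -0.0792, 0.0896]
eef_rot: [0.596, 0.803, -0.0, 0.0]
ft_force: [-2.5, -0.5, 5.6]
gripper_width: 0.0098
```

```bash
python3 - <<'E'
from fit import *
s=get_state();print(s['time'],s['position'],s['gripper_width'],s['ft_force'])
print('to aside',w(p,(-64,-46,88))-s['position'])
E
```

```text
3.5833 [ 0.5637 -0.0792  0.0896] 0.009828805281573563 [-2.4724 -0.5419  5.6228]
to aside [-0.0013 -0.001  -0.0016]
```

The slide has moved ~28 mm with the ridge held (9.8 mm). I release, rise and go to the button.

>>> arm_command --targets '[[[0,0,0],[0,0,0],-0.5],[[0,0,0],[0,0,0],-0.5],[[0,0,0.02],[0,0,0],-0.5],[[0,0,0.02],[0,0,0],-0.5],[[-0.0247,-0.0077,0],[0,0,0],-1]]'

```text
time: 4.0
position: [0.5445, -0.087, 0.1325]
eef_rot: [0.596, 0.803, 0.002, 0.004]
ft_force: [0.7, -0.9, 1.9]
gripper_width: 0.0184
```

>>> arm_command --targets '[[[-0.0247,-0.0077,0],[0,0,0],-1],[[-0.0247,-0.0077,0],[0,0,0],-1],[[0,0,0],[0,0,0],-1],[[0,0,0],[0,0,0],-1]]'

```text
time: 4.33
position: [0.4884, -0.1026, 0.1289]
eef_rot: [0.597, 0.802, -0.0, -0.0]
ft_force: [-0.6, 0.1, 0.3]
gripper_width: 0.0005
```

```bash
python3 - <<'E'
from fit import *
s=get_state();print(s['time'],s['position'],s['gripper_width'],s['ft_force'])
print('to button',w(p,(-64,30,95))-s['position'])
save('side','s3',(290,180,410,300),5)
for l in('tab_ridge','button_top'):print(l,spot_point('side',l))
E
```

```text
4.3333 [ 0.4884 -0.1026  0.1289] 0.0004843898782490059 [-0.5785  0.0939  0.3103]
to button [ 0.0012  0.0004 -0.0339]
tab_ridge [{'centre': [0.5081, -0.0595, 0.0889], 'p': 0.67}, {'centre': [0.4734, 0.0509, 0.0787], 'p': 0.65}, {'centre': [0.5643, -0.0787, 0.0977], 'p': 0.62}]
button_top [{'centre': [0.4876, -0.1051, 0.0942], 'p': 0.55}, {'centre': [0.6749, 0.1503, 0.0025], 'p': 0.5}]
```

View pics/s3.png

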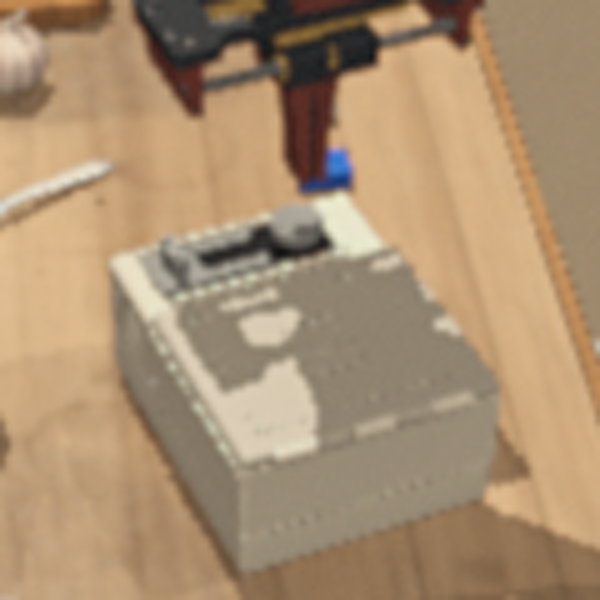

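The slide now sits at the far end (crop (170,260)) and its fork is clear of the cap (300,225). The network puts the ridge at (0.564,-0.079), as expected. Next I press the button.

>>> arm_command --targets '[[[0.001,0.0003,-0.015],[0,0,0],-1],[[0,0,-0.012],[0,0,0],-1],[[0,0,-0.007],[0,0,0],-1],[[0,0,-0.005],[0,0,0],-1],[[0,0,0],[0,0,0],-1]]'

```text
time: 4.9
position: [0.4911, -0.1018, 0.0899]
eef_rot: [0.596, 0.803, 0.0, 0.0]
ft_force: [-1.6, 1.7, 5.1]
gripper_width: 0.0
```

>>> arm_command --targets '[[[0,0,-0.002],[0,0,0],-1],[[0,0,0],[0,0,0],-1],[[0,0,0],[0,0,0],-1]]'

```text
time: 5.15
position: [0.4911, -0.1018, 0.0895]
eef_rot: [0.596, 0.803, 0.0, 0.0]
ft_force: [-5.7, 2.5, 19.6]
gripper_width: 0.0007
```

>>> arm_command --targets '[[[0,0,0.02],[0,0,0],-1],[[0,0,0.03],[0,0,0],-1],[[-0.004,-0.03,0.03],[0,0,-0.04],0],[[-0.004,-0.04,0.01],[0,0,-0.04],0.1],[[-0.004,-0.04,0],[0,0,-0.04],0.1]]'

```text
time: 5.57
position: [0.4806, -0.2128, 0.1806]
eef_rot: [0.643, 0.766, 0.001, 0.003]
ft_force: [0.9, -0.1, -0.2]
gripper_width: 0.017
```

```bash
python3 - <<'E'
from fit import *
from scipy.spatial.transform import Rotation as Ro
s=get_state();print(s['time'],s['position'],s['gripper_width'],s['ft_force'])
R=Ro.from_quat(s['eef_rot']).as_matrix();print(np.degrees(np.arctan2(R[1,1],R[0,1])))
save('side','s4');save('top','t4')
for l in('lid_front','stock_1'):print(l,spot_point('side',l))
for l in('lid_front','stock_1'):print(l,spot_point('top',l))
E
```

```text
5.5667 [ 0.4806 -0.2128  0.1806] 0.017045770383888506 [ 0.9127 -0.1113 -0.1573]
9.96873588556549
lid_front [{'centre': [0.4926, -0.0066, 0.1834], 'p': 0.72}]
stock_1 [{'centre': [0.5443, -0.0178, 0.0327], 'p': 0.41}]
lid_front [{'centre': [0.4882, 0.0037, 0.1879], 'p': 0.72}, {'centre': [0.479, 0.0546, 0.0796], 'p': 0.7}]
stock_1 [{'centre': [0.5346, 0.0158, 0.0333], 'p': 0.5}, {'centre': [0.5441, -0.0183, 0.031], 'p': 0.47}]
```

View pics/s4.png

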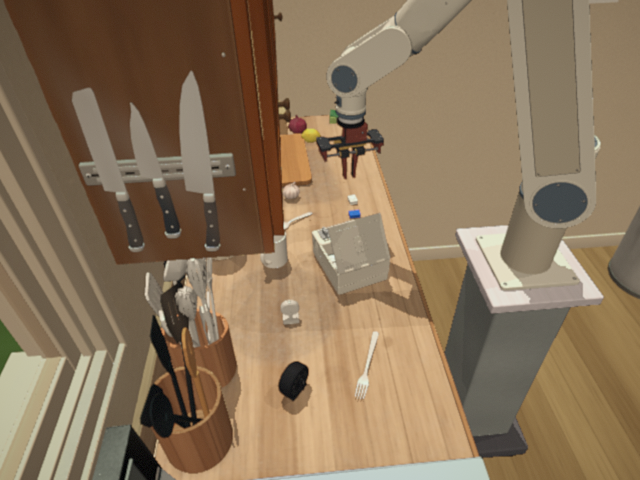

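View pics/t4.png

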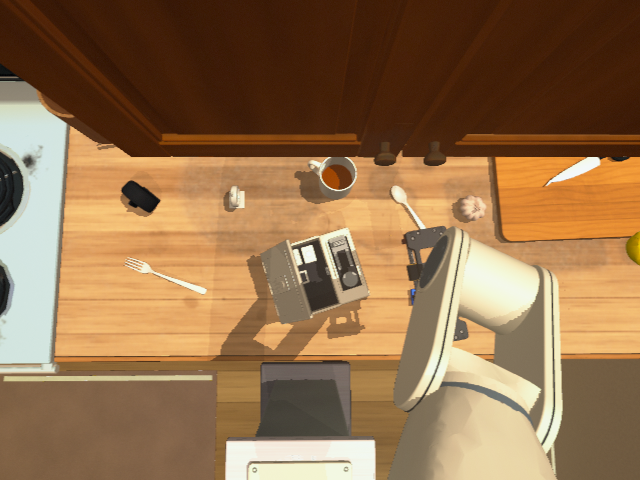

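The lid is swinging open: side edge at (375,220), and top shows the black floor with the stock tablets at (308,255). Now to the tablet.

>>> arm_command --targets '[[[-0.008,-0.031,-0.02],[0,0,0],0.1],[[-0.008,-0.031,-0.03],[0,0,0],0.1],[[-0.008,-0.031,-0.03],[0,0,0],0.1],[[-0.008,-0.03,-0.03],[0,0,0],0.1],[[0,0,0],[0,0,0],0.1]]'

```text
time: 6.28
position: [0.4445, -0.3307, 0.0658]
eef_rot: [0.644, 0.765, -0.0, -0.004]
ft_force: [-0.3, -0.1, -0.2]
gripper_width: 0.048
```

```bash
python3 - <<'E'
from fit import *
s=get_state();print(s['time'],s['position'],s['gripper_width'],s['ft_force'])
print('to tablet',np.array([.4487,-.336,.003])-s['position'])
save('side','s5',(290,130,410,250),5)
E
```

```text
6.2833 [ 0.4445 -0.3307  0.0658] 0.048034825176813956 [-0.3328 -0.0644 -0.244 ]
to tablet [ 0.0042 -0.0053 -0.0628]
```

View pics/s5.png

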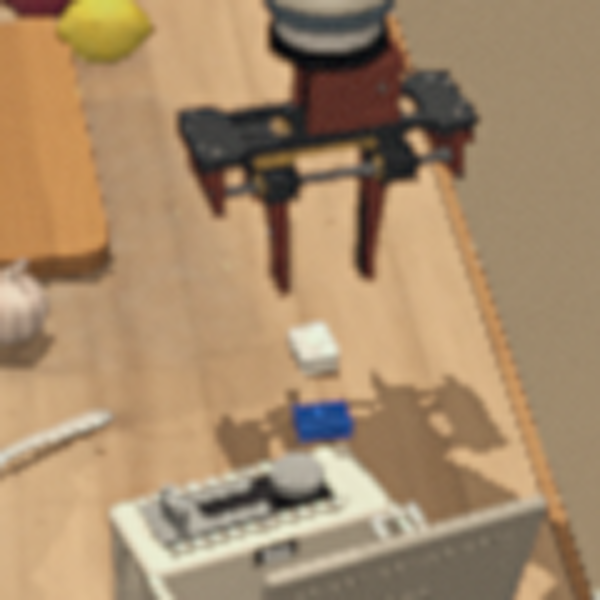

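The jaws stand astride the white tablet (crop (315,345)), with the blue one clear below. Descend and grip.

>>> arm_command --targets '[[[0.0042,-0.0053,-0.02],[0,0,0],0.1],[[0,0,-0.02],[0,0,0],0.1],[[0,0,-0.015],[0,0,0],0.1],[[0,0,-0.008],[0,0,0],0.1],[[0,0,0],[0,0,0],0.1]]' --newtons 12

```text
time: 6.75
position: [0.4516, -0.3335, 0.0074]
eef_rot: [0.643, 0.766, 0.0, -0.001]
ft_force: [0.7, 0.1, -0.0]
gripper_width: 0.0479
```

>>> arm_command --targets '[[[0,0,0],[0,0,0],-1],[[0,0,0],[0,0,0],-1],[[0,0,0],[0,0,0],-1],[[0,0,0],[0,0,0],-1],[[0,0,0],[0,0,0],-1]]'

```text
time: 7.17
position: [0.4521, -0.3358, 0.0092]
eef_rot: [0.643, 0.765, 0.0, 0.001]
ft_force: [0.7, 2.3, 6.5]
gripper_width: 0.026
```

>>> arm_command --targets '[[[0,0,0.01],[0,0,0],-1],[[0,0,0.03],[0,0,0],-1],[[0,0,0.04],[0,0,0],-1],[[0,0,0.04],[0,0,0],-1],[[0.004,0.02,0.03],[0,0,0],-1]]'

```text
time: 7.58
position: [0.4562, -0.3182, 0.162]
eef_rot: [0.644, 0.765, -0.0, 0.002]
ft_force: [0.6, -0.8, -0.0]
gripper_width: 0.0259
```

```bash
python3 - <<'E'
from fit import *
s=get_state();print(s['time'],s['position'],s['gripper_width'],s['ft_force'])
save('side','s6',(290,100,410,220),5)
E
```

```text
7.5833 [ 0.4562 -0.3182  0.162 ] 0.02586230674229813 [ 0.5847 -0.8418 -0.0266]
```

View pics/s6.png

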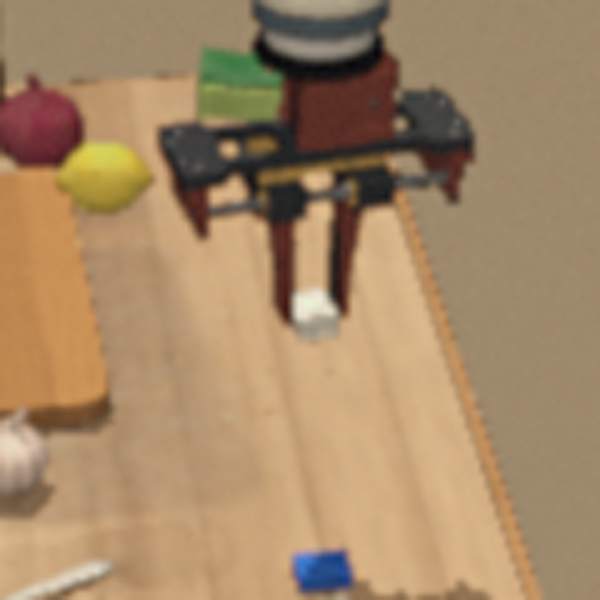

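The tablet is held (26 mm wide) between the fingertips, with its underside a few mm below the tips. Next, the carry to the tub.

```bash
python3 - <<'E'
from fit import *
s=get_state();d=w(p,(31,25,160))-s['position'];print(d,w(p,(31,25,34)))
E
```

```text
[ 0.0085  0.3058 -0.0066] [ 0.467  -0.0097  0.034 ]
```

>>> arm_command --targets '[[[0.001,0.035,0.002],[0,0,0.03],-1],[[0.001,0.035,0],[0,0,0.03],-1],[[0.001,0.035,0],[0,0,0.03],-1],[[0.001,0.035,0],[0,0,0.03],-1],[[0.001,0.035,0],[0,0,0],-1]]'

```text
time: 8.05
position: [0.4601, -0.1391, 0.1607]
eef_rot: [0.596, 0.803, 0.0, 0.0]
ft_force: [-0.5, 0.7, -0.4]
gripper_width: 0.026
```

>>> arm_command --targets '[[[0.001,0.035,0],[0,0,0],-1],[[0.001,0.035,0],[0,0,0],-1],[[0.001,0.035,0],[0,0,0],-1],[[0.0,0.025,0],[0,0,0],-1],[[0,0,0],[0,0,0],-1]]'

```text
time: 8.47
position: [0.4631, -0.0072, 0.1606]
eef_rot: [0.595, 0.804, 0.0, -0.0]
ft_force: [-0.0, 0.3, -0.3]
gripper_width: 0.0259
```

```bash
python3 - <<'E'
from fit import *
from scipy.spatial.transform import Rotation as Ro
s=get_state();d=w(p,(31,25,43))-s['position'];print(s['time'],s['position'],s['gripper_width'],d,s['ft_force'])
R=Ro.from_quat(s['eef_rot']).as_matrix();print(np.degrees(np.arctan2(R[1,1],R[0,1])),R[:,2])
save('side','s7',(280,130,420,270),4.2);save('top','t7',(230,200,430,350),4)
for c in('side','top'):print(spot_point(c,'lid_front'),spot_point(c,'tablet_center'))
E
```

```text
8.4667 [ 0.4631 -0.0072  0.1606] 0.025855061040950273 [ 0.004  -0.0026 -0.1176] [-0.042   0.2887 -0.3276]
16.98208393517498 [ 0.0001  0.0007 -1.    ]
[{'centre': [0.4634, 0.0896, 0.1934], 'p': 0.75}] [{'centre': [0.4485, -0.2563, 0.0033], 'p': 0.65}, {'centre': [0.4652, -0.0101, 0.1628], 'p': 0.63}, {'centre': [0.7179, -0.0653, -0.0026], 'p': 0.63}]
[] [{'centre': [0.4517, -0.2581, 0.0065], 'p': 0.69}]
```

View pics/s7.png

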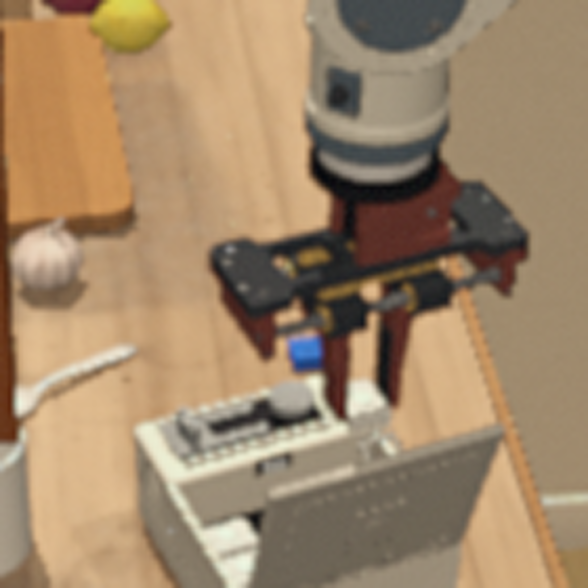

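View pics/t7.png

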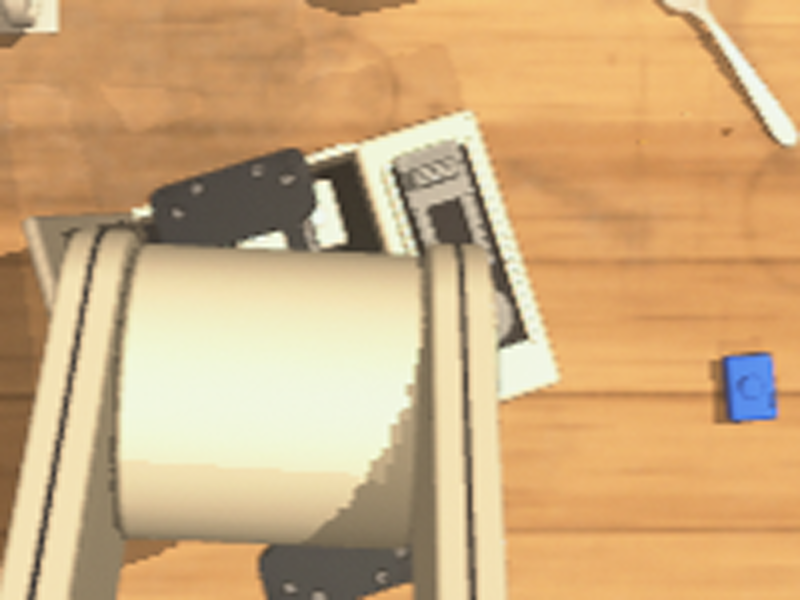

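The tablet hangs between the fingers above the open compartment (crop (370,435)). The lid is open at crop (380,510), well clear of the gripper. I'm going down, slowly at the end.

>>> arm_command --targets '[[[0.004,-0.0026,-0.02],[0,0,0],-1],[[0,0,-0.03],[0,0,0],-1],[[0,0,-0.03],[0,0,0],-1],[[0,0,-0.02],[0,0,0],-1],[[0,0,-0.005],[0,0,0],-1]]'

```text
time: 9.18
position: [0.4655, -0.0141, 0.0524]
eef_rot: [0.597, 0.802, -0.001, -0.002]
ft_force: [-1.1, 0.1, -0.2]
gripper_width: 0.0258
```

>>> arm_command --targets '[[[0,0,-0.003],[0,0,0],-1],[[0,0,-0.002],[0,0,0],-1],[[0,0,-0.001],[0,0,0],-1],[[0,0,0],[0,0,0],-1]]'

```text
time: 9.52
position: [0.4684, -0.0134, 0.0501]
eef_rot: [0.596, 0.803, 0.001, 0.001]
ft_force: [-0.1, 0.8, -0.1]
gripper_width: 0.0262
```

>>> arm_command --targets '[[[0,0,-0.002],[0,0,0],-1],[[0,0,-0.0015],[0,0,0],-1],[[0,0,-0.001],[0,0,0],-1],[[0,0,0],[0,0,0],-1]]'

```text
time: 9.85
position: [0.4676, -0.0131, 0.0447]
eef_rot: [0.596, 0.803, 0.0, 0.0]
ft_force: [0.7, 0.4, -0.2]
gripper_width: 0.0259
```

>>> arm_command --targets '[[[0,0,-0.001],[0,0,0],-1],[[0,0,-0.001],[0,0,0],-1],[[0,0,0],[0,0,0],-1],[[0,0,0],[0,0,0],-1]]'

```text
time: 10.18
position: [0.4677, -0.0131, 0.0429]
eef_rot: [0.596, 0.803, 0.0, 0.0]
ft_force: [-0.6, 0.4, 4.3]
gripper_width: 0.0261
```

Contact is at TCP z 0.043, exactly as predicted. I ease off and open gently.

>>> arm_command --targets '[[[0,0,0.0006],[0,0,0],-0.39],[[0,0,0],[0,0,0],-0.3],[[0,0,0],[0,0,0],-0.15],[[0,0,0],[0,0,0],0],[[0,0,0],[0,0,0],0]]'

```text
time: 10.6
position: [0.4675, -0.0131, 0.0432]
eef_rot: [0.596, 0.803, -0.0, -0.0]
ft_force: [-0.5, 0.2, -0.0]
gripper_width: 0.0431
```

>>> arm_command --targets '[[[0,0,0.01],[0,0,0],0],[[0,0,0.025],[0,0,0],0],[[0,0,0.04],[0,0,0],0],[[0,0,0.04],[0,0,0],0],[[0,0,0.04],[0,0,0],0]]'

```text
time: 11.02
position: [0.4668, -0.0131, 0.2004]
eef_rot: [0.596, 0.803, -0.0, -0.0]
ft_force: [0.6, -0.5, -0.9]
gripper_width: 0.0439
```

>>> arm_command --targets '[[[-0.01,-0.02,0.035],[0,0,0],-1],[[-0.035,-0.03,0.01],[0,0,0],-1],[[-0.035,-0.03,0.0],[0,0,0],-1],[[-0.02,-0.035,0],[0,0,0],-1]]'

```text
time: 11.35
position: [0.3727, -0.1215, 0.2435]
eef_rot: [0.595, 0.803, 0.0, 0.001]
ft_force: [0.3, -0.9, -0.7]
gripper_width: 0.0203
```

```bash
python3 - <<'E'
from fit import *
s=get_state();print(s['time'],s['position'],s['gripper_width'])
save('side','s8',(290,180,410,300),5);save('top','t8',(230,200,430,350),4)
for c in('side','top'):
  for l in('lid_front','tablet_center','lid_hinge'):print(c,l,spot_point(c,l))
print('w',w(p,(31,25,41.5)))
E
```

```text
11.35 [ 0.3727 -0.1215  0.2435] 0.020319615577844195
side lid_front [{'centre': [0.4637, 0.086, 0.1962], 'p': 0.78}]
side tablet_center [{'centre': [0.4482, -0.2532, 0.007], 'p': 0.45}]
side lid_hinge [{'centre': [0.471, 0.0494, 0.0791], 'p': 0.83}, {'centre': [0.5017, 0.2972, 0.0], 'p': 0.62}]
top lid_front [{'centre': [0.4578, 0.0907, 0.1933], 'p': 0.59}, {'centre': [0.6543, -0.388, -0.0029], 'p': 0.54}]
top tablet_center [{'centre': [0.4537, -0.2574, 0.0051], 'p': 0.78}, {'centre': [0.4652, -0.0114, 0.0395], 'p': 0.66}]
top lid_hinge [{'centre': [0.4765, 0.0562, 0.0775], 'p': 0.95}, {'centre': [0.4998, -0.0273, 0.0023], 'p': 0.74}, {'centre': [0.6513, -0.3826, -0.0007], 'p': 0.38}]
w [ 0.467  -0.0097  0.0415]
```

View pics/s8.png

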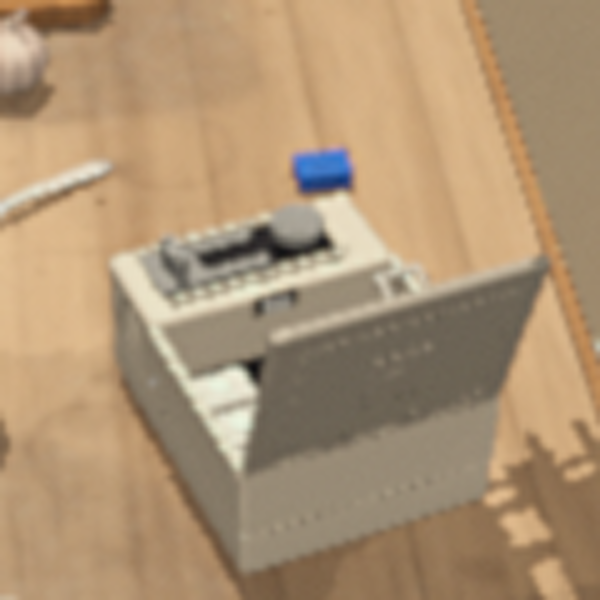

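View pics/t8.png

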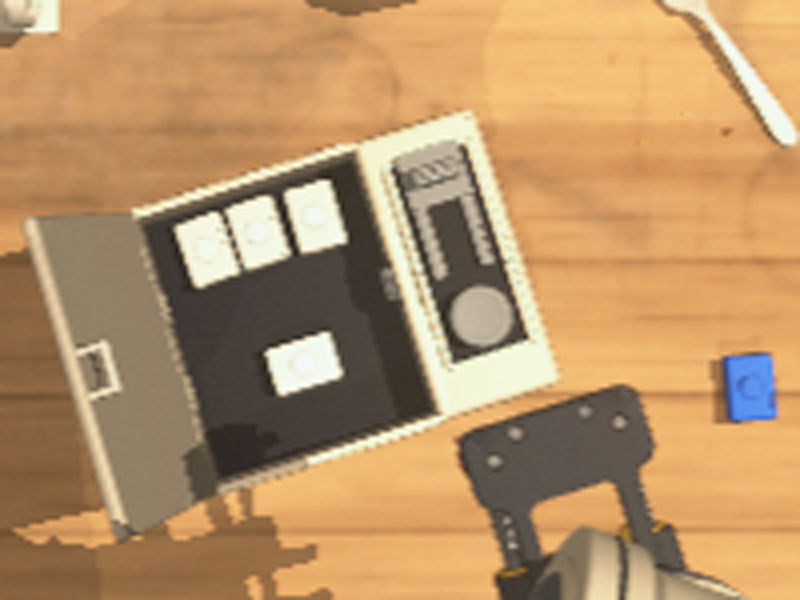

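The top view shows the tablet flat on the black floor at crop (303,362), clear of the three stock tablets. The side view shows the lid open, edge at crop (400,300), and the slide aside. Next I plan the lid arc.

```bash
cat > arc.py <<'E'
from fit import *
def T(th,r=114,y=0): return w(p,(91-r*np.cos(th)+6*np.sin(th)+10,y,82+r*np.sin(th)+6*np.cos(th)))
if __name__=='__main__':
    s=get_state();print(s['position'])
    print('over',w(p,(165,0,245))-s['position'], 'behind',w(p,(165,0,172)))
    a=np.arange(1.85,-.01,-.155)
    P=[T(t) for t in a]
    for i,t in enumerate(a): print(round(t,3),P[i],(P[i]-P[i-1]) if i else '')
E
python3 arc.py
```

```text
[ 0.3757 -0.1209  0.2421]
over [0.0767 0.2466 0.0029] behind [0.4524 0.1258 0.172 ]
1.85 [0.4601 0.1001 0.1899] 
1.695 [0.4651 0.0837 0.1944] [ 0.0049 -0.0164  0.0044]
1.54 [0.4701 0.0669 0.1961] [ 0.0051 -0.0168  0.0018]
1.385 [0.4752 0.05   0.1951] [ 0.0051 -0.0169 -0.001 ]
1.23 [0.4802 0.0334 0.1914] [ 0.005  -0.0166 -0.0037]
1.075 [0.4849 0.0176 0.1851] [ 0.0048 -0.0158 -0.0063]
0.92 [0.4893 0.0029 0.1763] [ 0.0044 -0.0147 -0.0088]
0.765 [ 0.4933 -0.0103  0.1653] [ 0.004  -0.0132 -0.0111]
0.61 [ 0.4967 -0.0217  0.1522] [ 0.0034 -0.0114 -0.0131]
0.455 [ 0.4996 -0.031   0.1375] [ 0.0028 -0.0093 -0.0147]
0.3 [ 0.5017 -0.0381  0.1214] [ 0.0021 -0.0071 -0.0161]
0.145 [ 0.5031 -0.0427  0.1044] [ 0.0014 -0.0046 -0.017 ]
```

>>> arm_command --targets '[[[0.0096,0.031,0.006],[0,0,0],-1],[[0.0096,0.031,0.004],[0,0,0],-1],[[0.0096,0.031,0],[0,0,0],-1],[[0.0096,0.031,0],[0,0,0],-1],[[0.0096,0.031,0],[0,0,0],-1]]'

```text
time: 12.17
position: [0.4234, 0.0361, 0.252]
eef_rot: [0.595, 0.803, -0.0, -0.0]
ft_force: [1.1, -0.3, -0.3]
gripper_width: 0.0003
```

>>> arm_command --targets '[[[0.0096,0.031,0],[0,0,0],-1],[[0.0096,0.031,0],[0,0,0],-1],[[0.0096,0.031,0],[0,0,0],-1],[[0,0,0],[0,0,0],-1],[[0,0,0],[0,0,0],-1]]'

```text
time: 12.58
position: [0.4517, 0.1287, 0.2516]
eef_rot: [0.594, 0.804, -0.0, -0.0]
ft_force: [0.6, 1.0, 0.3]
gripper_width: 0.0007
```

```bash
python3 - <<'E'
from arc import *
s=get_state();print(s['time'],s['position'],s['ft_force'],w(p,(160,0,170))-s['position'])
save('side','s9',(260,100,420,260),3.7)
E
```

```text
12.5833 [0.4517 0.1287 0.2516] [0.5639 0.9929 0.3489] [ 0.0021 -0.0077 -0.0816]
```

View pics/s9.png

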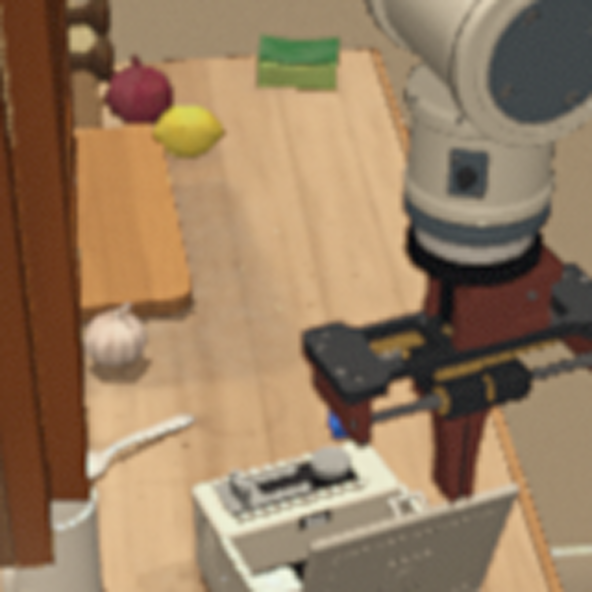

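The shut fingers are above and behind the lid, tip at crop (455,490). I go down behind it, then push it over along the arc.

>>> arm_command --targets '[[[0,0,-0.025],[0,0,0],-1],[[0,0,-0.025],[0,0,0],-1],[[0,0,-0.02],[0,0,0],-1],[[0.003,-0.01,0],[0,0,0],-1],[[0,0,0],[0,0,0],-1]]'

```text
time: 13.05
position: [0.4542, 0.1144, 0.1816]
eef_rot: [0.597, 0.803, -0.001, -0.001]
ft_force: [0.2, 0.4, -0.3]
gripper_width: 0.0006
```

>>> arm_command --targets '[[[0.005,-0.0165,0.002],[0,0,0],-1],[[0.005,-0.0165,0.003],[0,0,0],-1],[[0.005,-0.0165,0.003],[0,0,0],-1],[[0.005,-0.0165,0.001],[0,0,0],-1]]'

```text
time: 13.38
position: [0.4758, 0.0491, 0.1932]
eef_rot: [0.597, 0.803, 0.001, 0.001]
ft_force: [-0.5, 1.2, -0.2]
gripper_width: 0.0006
```

```bash
python3 - <<'E'
from arc import *
s=get_state();print(s['time'],s['position'],s['ft_force']);print([T(t)-s['position'] for t in(1.3,1.23,1.075)])
save('side','s10',(280,150,420,290),4)
E
```

```text
13.3833 [0.4758 0.0491 0.1932] [-0.4514  1.2408 -0.2222]
[array([ 0.0021, -0.0082,  0.0003]), array([ 0.0043, -0.0156, -0.0017]), array([ 0.0091, -0.0315, -0.008 ])]
```

View pics/s10.png

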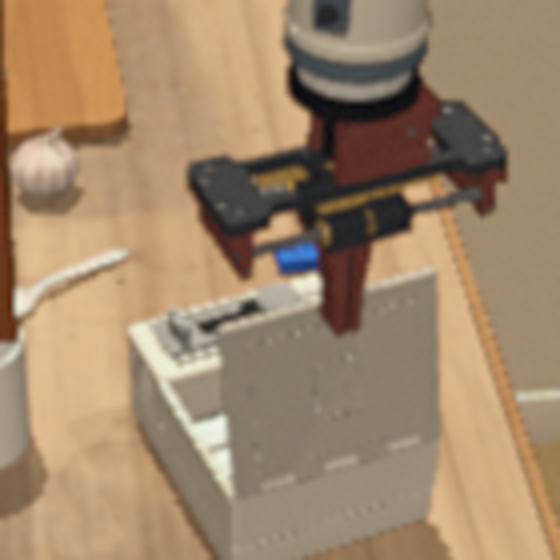

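The fingertips at crop (345,325) are pushing the lid's outer face past upright. Continuing the arc.

>>> arm_command --targets '[[[0.0043,-0.0156,-0.002],[0,0,0],-1],[[0.0048,-0.0158,-0.0063],[0,0,0],-1],[[0.0044,-0.0147,-0.0088],[0,0,0],-1],[[0.004,-0.0132,-0.0111],[0,0,0],-1]]'

```text
time: 13.77
position: [0.4937, -0.0102, 0.1647]
eef_rot: [0.597, 0.802, 0.001, 0.002]
ft_force: [0.5, 0.8, 0.0]
gripper_width: 0.0004
```

```bash
python3 - <<'E'
from arc import *
s=get_state();print(s['time'],s['position'],s['ft_force']);print([T(t)-s['position'] for t in(.765,.61,.455)])
save('side','s11',(280,150,420,290),4)
E
```

```text
13.7667 [ 0.4937 -0.0102  0.1647] [0.528  0.7628 0.0286]
[array([-0.0004, -0.0001,  0.0006]), array([ 0.003 , -0.0115, -0.0125]), array([ 0.0058, -0.0209, -0.0272])]
```

View pics/s11.png

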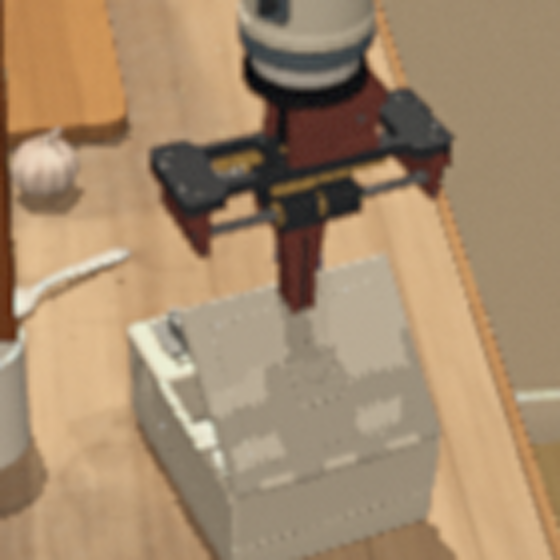

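The lid follows at about 45°, tip at crop (300,300). Continuing.

>>> arm_command --targets '[[[0.0032,-0.0115,-0.013],[0,0,0],-1],[[0.0028,-0.0093,-0.0147],[0,0,0],-1],[[0.0021,-0.0071,-0.0161],[0,0,0],-1],[[0.0014,-0.0046,-0.013],[0,0,0],-1],[[0,0,0],[0,0,0],-1]]'

```text
time: 14.23
position: [0.5012, -0.042, 0.1054]
eef_rot: [0.597, 0.802, -0.001, -0.001]
ft_force: [-0.8, -0.1, 0.3]
gripper_width: 0.0004
```

```bash
python3 - <<'E'
from arc import *
s=get_state();print(s['time'],s['position'],s['ft_force']);print(w(p,(-14,0,88))-s['position'])
E
```

```text
14.2333 [ 0.5012 -0.042   0.1054] [-0.8027 -0.1467  0.3162]
[ 0.0028 -0.0036 -0.0174]
```

>>> arm_command --targets '[[[0.001,-0.0036,-0.008],[0,0,0],-1],[[0,0,-0.005],[0,0,0],-1],[[0,0,-0.003],[0,0,0],-1],[[0,0,-0.001],[0,0,0],-1],[[0,0,0],[0,0,0],-1]]'

```text
time: 14.65
position: [0.5027, -0.0449, 0.0892]
eef_rot: [0.596, 0.803, 0.0, -0.0]
ft_force: [0.4, -0.5, 1.1]
gripper_width: 0.0005
```

>>> arm_command --targets '[[[0,0,-0.0015],[0,0,0],-1],[[0,0,0],[0,0,0],-1]]'

```text
time: 14.82
position: [0.5029, -0.0449, 0.0883]
eef_rot: [0.596, 0.803, 0.0, 0.0]
ft_force: [-0.9, 0.3, 7.2]
gripper_width: 0.0007
```

>>> arm_command --targets '[[[0,0,-0.001],[0,0,0],-1],[[0,0,0],[0,0,0],-1],[[0,0,0],[0,0,0],-1]]'

```text
time: 15.07
position: [0.503, -0.0449, 0.0881]
eef_rot: [0.596, 0.803, 0.0, 0.0]
ft_force: [-5.2, 0.9, 17.6]
gripper_width: 0.0003
```

>>> arm_command --targets '[[[0,0,-0.0005],[0,0,0],-1],[[0,0,0],[0,0,0],-1],[[0,0,0],[0,0,0],-1]]'

```text
time: 15.32
position: [0.5031, -0.0449, 0.088]
eef_rot: [0.596, 0.803, 0.0, 0.0]
ft_force: [-6.6, 1.6, 22.2]
gripper_width: 0.0005
```

Solid at 0.088 with 22 N, so the lid is fully down. I lift off and check that it stays.

>>> arm_command --targets '[[[0,0,0.005],[0,0,0],-1],[[0,0,0.02],[0,0,0],-1],[[-0.01,-0.015,0.035],[0,0,0],-1],[[-0.03,-0.02,0.02],[0,0,0],-0.3],[[-0.03,-0.02,0],[0,0,0],-0.3]]'

```text
time: 15.73
position: [0.4352, -0.1009, 0.1697]
eef_rot: [0.596, 0.803, 0.001, 0.003]
ft_force: [0.7, -2.0, -0.6]
gripper_width: 0.0107
```

>>> arm_command --targets '[[[-0.02,-0.03,0],[0,0,0],-0.3],[[0,-0.03,0],[0,0,0],-0.3],[[0,0,0],[0,0,0],-0.3],[[0,0,0],[0,0,0],-0.3],[[0,0,0],[0,0,0],-0.3]]'

```text
time: 16.15
position: [0.4127, -0.1599, 0.1661]
eef_rot: [0.597, 0.803, 0.0, -0.0]
ft_force: [-0.1, -0.0, -0.1]
gripper_width: 0.0308
```

```bash
python3 - <<'E'
from arc import *
s=get_state();print(s['time'],s['position'],s['ft_force'],s['gripper_width']);print(w(p,(-64,-46,130))-s['position'])
save('side','s12',(290,180,410,300),5);save('top','t12',(230,200,430,350),4)
for c in('side','top'):
  for l in('tab_ridge','button_top','lid_front'):print(c,l,spot_point(c,l))
E
```

```text
16.15 [ 0.4127 -0.1599  0.1661] [-0.0988 -0.0458 -0.0606] 0.03077775941416661
[ 0.1497  0.0796 -0.0361]
side tab_ridge [{'centre': [0.5626, -0.0795, 0.1009], 'p': 0.49}]
side button_top [{'centre': [0.4919, -0.1031, 0.0959], 'p': 0.64}, {'centre': [0.6458, -0.25, 0.0012], 'p': 0.27}]
side lid_front [{'centre': [0.5073, -0.0609, 0.088], 'p': 0.58}]
top tab_ridge [{'centre': [0.5641, -0.08, 0.1026], 'p': 0.79}]
top button_top [{'centre': [0.492, -0.1056, 0.0947], 'p': 0.72}]
top lid_front [{'centre': [0.5059, -0.0601, 0.0868], 'p': 0.61}]
```

View pics/s12.png

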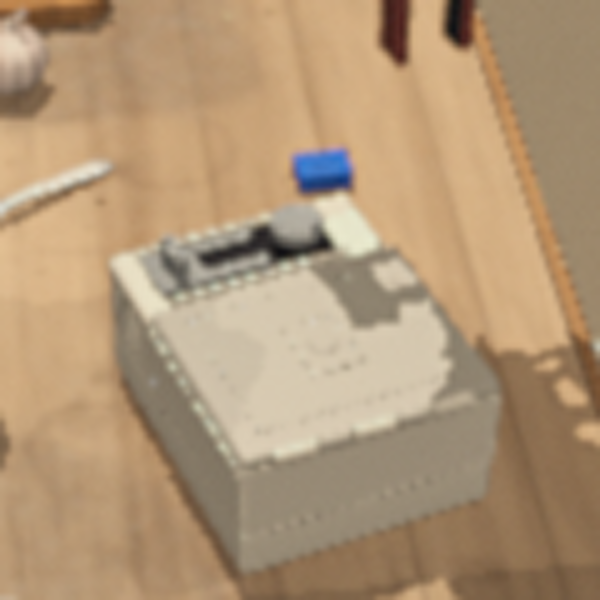

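View pics/t12.png

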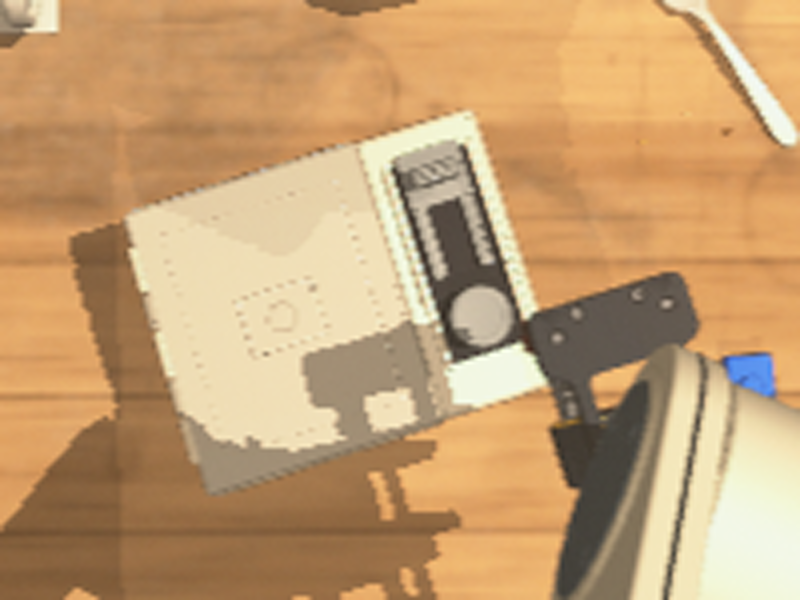

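The lid stays down flat after release, so it has caught. The slide is aside (top crop (435,165)) and the button is up. I go back to the ridge.

>>> arm_command --targets '[[[0.03,0.016,0],[0,0,0],-0.3],[[0.03,0.016,-0.005],[0,0,0],-0.3],[[0.03,0.016,-0.01],[0,0,0],-0.3],[[0.03,0.016,-0.01],[0,0,0],-0.3],[[0.03,0.0165,-0.01],[0,0,0],-0.3]]'

```text
time: 16.97
position: [0.5642, -0.0785, 0.1306]
eef_rot: [0.596, 0.803, 0.0, 0.0]
ft_force: [0.1, -0.3, -0.4]
gripper_width: 0.0306
```

>>> arm_command --targets '[[[0,0,0],[0,0,0],-0.3],[[0,0,0],[0,0,0],-0.3]]'

```text
time: 17.13
position: [0.5633, -0.0785, 0.1301]
eef_rot: [0.595, 0.804, -0.0, -0.001]
ft_force: [-1.3, 0.2, -0.7]
gripper_width: 0.0309
```

>>> arm_command --targets '[[[0,-0.001,-0.015],[0,0,0],-0.3],[[0,0,-0.015],[0,0,0],-0.3],[[0,0,-0.009],[0,0,0],-0.3],[[0,0,0],[0,0,0],-0.3],[[0,0,0],[0,0,0],-0.3]]' --newtons 15

```text
time: 17.55
position: [0.5619, -0.081, 0.0921]
eef_rot: [0.597, 0.803, -0.0, -0.001]
ft_force: [-0.1, 0.5, 0.6]
gripper_width: 0.0309
```

>>> arm_command --targets '[[[0,0,0],[0,0,0],-1],[[0,0,0],[0,0,0],-1],[[0,0,0],[0,0,0],-1],[[0,0,0],[0,0,0],-1],[[0,0,0],[0,0,0],-1]]'

```text
time: 17.97
position: [0.5633, -0.0808, 0.0928]
eef_rot: [0.596, 0.803, 0.0, 0.001]
ft_force: [-1.1, -1.0, 5.1]
gripper_width: 0.0098
```

Gripped (9.8 mm). I slide it back along the tub's +y, going a little past so that the stop is met.

>>> arm_command --targets '[[[-0.0062,-0.0019,0],[0,0,0],-1],[[-0.0067,-0.002,0],[0,0,0],-1],[[-0.0067,-0.002,0],[0,0,0],-1],[[-0.0067,-0.002,0],[0,0,0],-1],[[0,0,0],[0,0,0],-1]]'

```text
time: 18.38
position: [0.5373, -0.089, 0.093]
eef_rot: [0.597, 0.803, 0.001, 0.002]
ft_force: [4.3, -0.4, 2.3]
gripper_width: 0.0098
```

>>> arm_command --targets '[[[-0.001,-0.0003,0],[0,0,0],-1],[[0,0,0],[0,0,0],-1]]'

```text
time: 18.55
position: [0.5373, -0.089, 0.0929]
eef_rot: [0.596, 0.803, 0.001, 0.002]
ft_force: [6.2, 1.3, 2.0]
gripper_width: 0.0098
```

>>> arm_command --targets '[[[-0.0015,-0.0005,0],[0,0,0],-1],[[0,0,0],[0,0,0],-1],[[0,0,0],[0,0,0],-1]]'

```text
time: 18.8
position: [0.5372, -0.089, 0.093]
eef_rot: [0.597, 0.803, 0.002, 0.003]
ft_force: [10.6, 6.1, -1.4]
gripper_width: 0.0099
```

The slide is firmly at its stop: force rises with no motion. I release, withdraw and check.

>>> arm_command --targets '[[[0.001,0.0003,0],[0,0,0],-0.5],[[0,0,0],[0,0,0],-0.4],[[0,0,0],[0,0,0],-0.4],[[0,0,0.02],[0,0,0],-0.4],[[0,0,0.03],[0,0,0],-0.4]]'

```text
time: 19.22
position: [0.5317, -0.0887, 0.1397]
eef_rot: [0.596, 0.803, -0.002, -0.004]
ft_force: [0.2, 0.4, -0.1]
gripper_width: 0.0267
```

>>> arm_command --targets '[[[-0.005,-0.02,0.035],[0,0,0],-0.4],[[-0.03,-0.035,0.02],[0,0,0],-0.4],[[-0.035,-0.035,0],[0,0,0],-0.4],[[-0.035,-0.035,0],[0,0,0],-0.4],[[-0.035,-0.03,0],[0,0,0],-0.4]]'

```text
time: 19.63
position: [0.4127, -0.2251, 0.1939]
eef_rot: [0.596, 0.803, -0.0, 0.0]
ft_force: [1.0, -1.3, 0.7]
gripper_width: 0.0262
```

>>> arm_command --targets '[[[0,-0.03,0],[0,0,0],-0.4],[[0,0,0],[0,0,0],-0.4],[[0,0,0],[0,0,0],-0.4],[[0,0,0],[0,0,0],-0.4],[[0,0,0],[0,0,0],-0.4]]'

```text
time: 20.05
position: [0.4144, -0.2531, 0.1933]
eef_rot: [0.596, 0.803, 0.0, -0.001]
ft_force: [0.0, 0.4, 0.4]
gripper_width: 0.0265
```

```bash
python3 - <<'E'
from arc import *
s=get_state();print(s['time'],s['position'],s['ft_force'],s['gripper_width'])
save('side','s13',(290,180,410,300),5);save('top','t13',(230,200,430,350),4)
im=cv2.cvtColor(read_camera('top'),cv2.COLOR_RGB2BGR);cv2.imwrite('pics/t13f.png',im)
d=cv2.absdiff(im,cv2.imread('pics/t0.png')).max(2);cv2.imwrite('pics/diff.png',d)
for c in('side','top'):
  for l in('tab_ridge','button_top','lid_front'):print(c,l,spot_point(c,l))
E
```

```text
20.05 [ 0.4144 -0.2531  0.1933] [0.0132 0.3508 0.4387] 0.026542083951946762
side tab_ridge [{'centre': [0.5372, -0.0875, 0.1007], 'p': 0.56}]
side button_top [{'centre': [0.4907, -0.1063, 0.095], 'p': 0.42}]
side lid_front [{'centre': [0.5093, -0.0638, 0.0887], 'p': 0.8}]
top tab_ridge [{'centre': [0.5363, -0.0854, 0.1021], 'p': 0.68}]
top button_top [{'centre': [0.4922, -0.1056, 0.0944], 'p': 0.54}, {'centre': [0.6722, 0.1445, 0.0043], 'p': 0.45}]
top lid_front [{'centre': [0.5066, -0.0573, 0.0887], 'p': 0.91}]
```

View pics/s13.png

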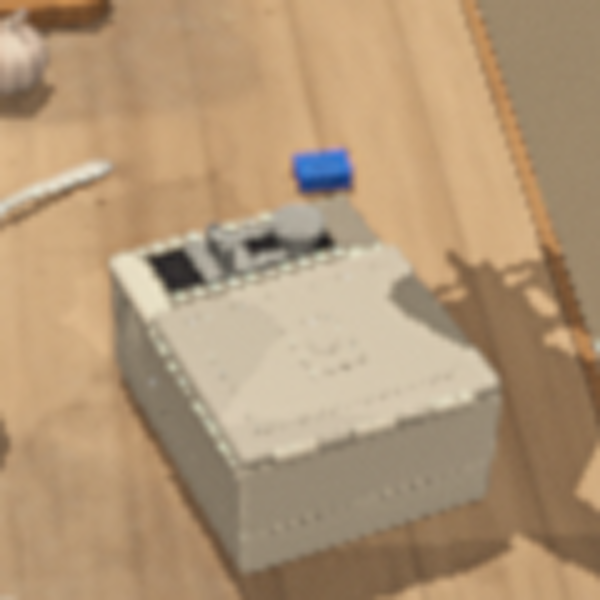

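View pics/t13.png

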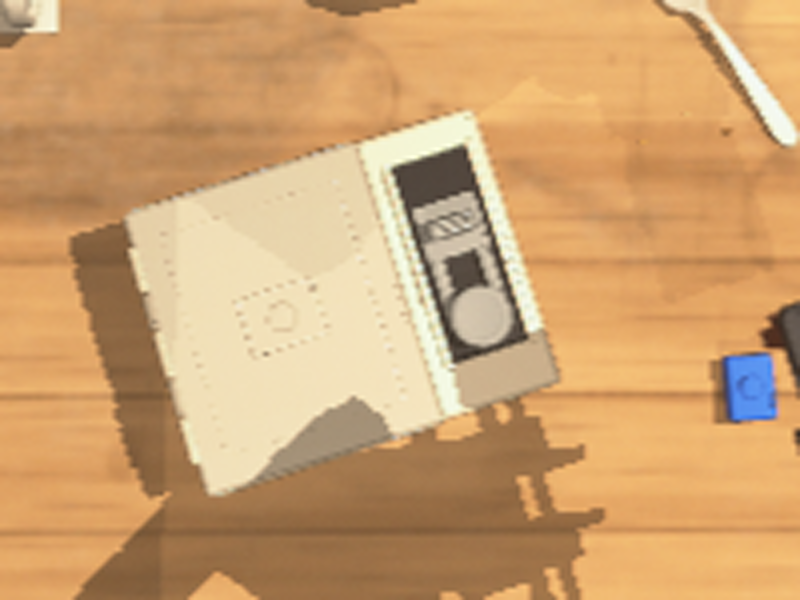

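View pics/diff.png

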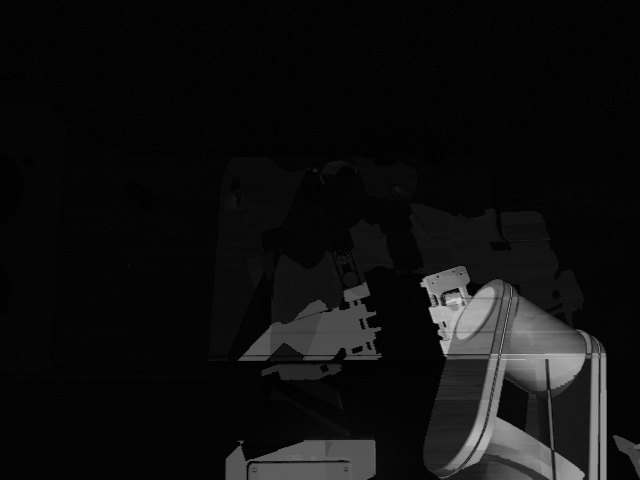

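The pictures show the lid shut, the slide's ridge at top crop (450,222), its fork under the cap and the gripper away. The diff shows faint traces around the slide at (345,270), so I compare that spot closely.

```bash
python3 - <<'E'
import cv2,numpy as np
a=cv2.imread('pics/t0.png')[230:310,320:375];b=cv2.imread('pics/t13f.png')[230:310,320:375]
cv2.imwrite('pics/cmp.png',cv2.resize(np.hstack([a,b]),None,fx=7,fy=7,interpolation=0))
E
```

```text
(no output)
```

View pics/cmp.png

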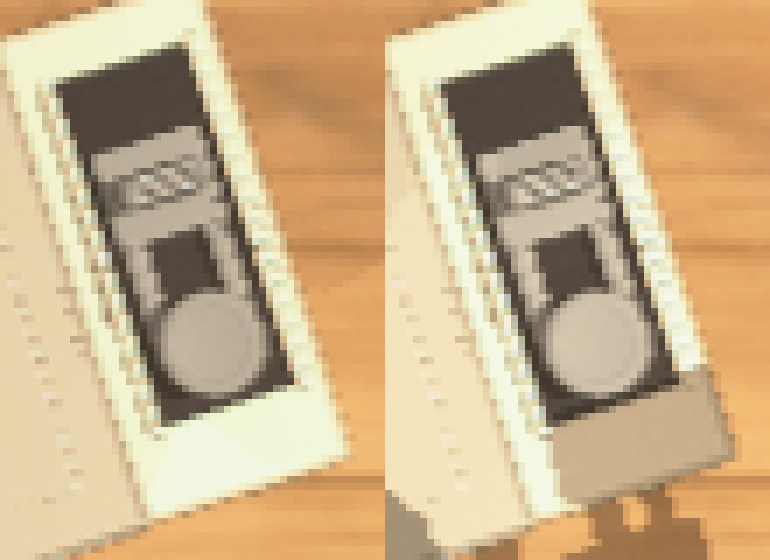

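Start (left) and now (right) show the slide in the same place, plate edge at row ~150 in both, so the differences are only shadow. Handing in.

```bash
python3 -c "
from bench import *
print(sign_off())"
```

```text
the job is handed in; nothing more can be done
None
```

The job is done and handed in at about 20 s of robot time. I slid the lock aside and pressed the button. When the lid sprang open, I laid the white tablet on the tub floor. I then pushed the lid over and pressed it shut, and slid the lock back to its stop.

- **Tablet:** the top view before shutting showed it flat on the black floor, clear of the three already there. I felt contact at the expected height before opening the fingers.
- **Lid:** it stayed flat after I let go, with its front edge read at about 88 mm. I pressed it with about 22 N, more than the 4–8 N needed, but well under the limits.
- **Lock:** force rose at the stop with no further movement. The slide sits where it did at the start, in a close comparison of the two top pictures. The networks put the ridge within about 3 mm of its locked position.
- **Other things:** comparing the start and end top pictures showed only the arm and shadows changed, apart from the tablet itself. The blue look-alike was not touched.

**Differences from plan:**
- A few long moves stopped short and were corrected.
- I gripped the tablet about 6 mm higher than planned, but it held.
- The button bottomed out at about 20 N for a moment.

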